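# Present the ball dish to the funnel

## Robot

A 6-joint arm with a two-finger parallel gripper is mounted at the origin on the work surface. World frame = base frame: x ahead of the robot, y to its left, z up, the work surface at z = 0. Lengths are in mm, angles in rad, forces in N, time in s.
With the tool pointing down it reaches from about 375 to 900 mm from the base axis. Payload 3.1 kg.
Tool frame: the origin (TCP) lies midway between the tips of the shut fingers; the grasp point (between the pads) lies 19 mm behind it; z points along the fingers, y is the direction in which the jaws open and shut (so a half turn about z gives the same grasp; the last joint's range is limited). The gripper opens to 85 mm and grips with 20 to 120 N. Pads are 22 mm wide; open, the fingers measure 114 mm over their backs; the gripper's body (76 mm by 85 mm) begins 54 mm behind the grasp point. The pads swing forward as they close: fully open they stand 13 mm farther back than shut.
Start: joints at [0.935, 0.527, 1.433, -0, 1.181, -0.178], TCP at [275.632, 560.913, 231.31] pointing down, gripper open.
Joint ranges: [-3.08, 3.08], [-0.75, 2.2], [0.22, 2.44], [-1.43, 4.57], [0, 2.65], [-2.85, 2.85]. Speed limits (rad/s): [2.79, 2.79, 3.14, 3.14, 3.14, 3.14].

## Interface

Orientations are given as a unit quaternion [x, y, z, w].
In Python, from cell import arm, cams gives the robot as it stands.
- The arm moves only by the shell command python3 -m handwheel 'ROWS' [FORCE]. ROWS is JSON, a list of rows, each an object of numbers: "tx", "ty", "tz": the shift along the tool's x, y, z scaled (see below); "roll": the turn about the tool's z scaled (see below); "claw": the gripper's target within -1 to 1 (shut at 1, half-way at 0, fully open at -1). A call has exactly 5 rows; each row shifts and turns the commanded pose from where the row before left it, along the tool's axes as they then stand; what a row does not reach is not made up. The controller multiplies each number of a shift by 50 mm and each number of a turn by pi/4 rad. A row lasts 1/10 s, in which the tool goes at most 50 mm and 8.59 degrees, less where a joint would pass 70% of its speed; a pose out of reach is approached as far as the arm can. A call with a number of a shift or a turn outside -1 to 1 is refused whole. A call with a gripper value outside its range is refused whole. The fingers move at their own pace and stop on an object; FORCE is the grip in N (left out, the last holds). Time passes only in rows, so rows that do not move let the fingers close, or fill a call up. It gives the time, the measured TCP pose, the force and the opening at its end, in the units of the state.
- arm.sense(): the state, without advancing time (a new reading comes with each control period).
- cams.camera(name): name is "side" or "top"; returns (picture, depth): 420x560x3 uint8, red, green, blue; 420x560 float32, mm along the optical axis (not along the pixel's ray), 0 where there is no reading.
- cams.camera_info(name): a dict with "K" (3x3 intrinsics, pixels), "rvec" (rotation vector, rad) and "tvec" (3), from world to camera coordinates, as OpenCV has them. Camera axes: x right, y down, z forward; pixel columns grow to the right and rows downward; lengths in mm; the calibration is good to about 2 mm. A picture is of the moment at which its call begins. camera_info takes no time and is no camera call.
- arm.finish_job(): hands the job in, once; it reports no verdict.
Trained networks look in the newest picture that a camera, given by its name, has taken for a name from the list of things; names that differ only in an ending like _2 or _b are one class to them, and where a whole thing is asked for, a point or a joint stands for the part that bears it (a point fixed in the world has none). Each returns a list of dicts, best first, with "score" (0 to 1); they miss things now and then, are a little off and sometimes report something else, mostly with a low value. They report only what shows in the picture. A call takes as long as a camera call. They do not tell look-alikes from the thing itself.
- cams.boxes_of(camera, query): "box" ([left, top, right, bottom] in pixels, round what is visible of it).
The state is a dict: "t": time; "q": joint angles; "dq": joint speeds; "joint_efforts": joint torques, N m; "tcp_pos": TCP position; "orientation": TCP orientation; "force": force on the tool from outside, world axes, zero at the start; "moment": the same for the moment, N m; "grip_width": finger opening in mm.
Only numpy, scipy, OpenCV 4.12 (cv2) and the standard library are available. Lean on these libraries where they do the work, as an engineer would, in place of code of your own. Each camera call takes 0.05 s, during which the arm holds its last target.

## Task

Take the blue ball dish gently by its arched wooden handle (a light pinch: the handle is only glued on) and lift it straight up off its board, about 10 cm; only then turn it in the air about a quarter turn, so that its white pouring lip points at the red funnel on the jar. Keep it level so that the loose ball stays in the middle, do not touch the ball or disturb anything else, and finish still holding the dish still, level and well clear above its board, ready to tip.

Things in the scene. Friction and masses are not known exactly. Their poses are not given: they have to be found in the camera images.
- dish: loose round blue ceramic dish, 176 mm across and 25 mm high at the rim, about 0.25 to 0.42 kg, with a beech arched handle. Origin: centre of its underside; z up; x points out through the white pouring lip (36 mm wide, tip 117 mm from the centre); the handle's bar runs along y. The inside is a shallow cone rising 8 degrees outwards from its lowest point, 8 mm above the origin. The lip starts roughly away from the robot
- dish_grip (a point): middle of the handle's bar, 92 mm above the dish's origin: pinch here from above, along the dish's x. Bar 14 mm thick along x, 24 mm high (80 to 104 mm above the dish's origin), 172 mm long along y, flat upright sides, a post at each end (156 mm apart inside); over 40 mm free between ball and bar. A pinch of 20 to 30 N a finger is ample, above 55 N a finger fails
- ball_center (a point): centre of the orange ball, 28 mm across, 30 g, loose in the middle of the dish (centre 22 mm above the dish's origin)
- board: fixed dark wooden board, 230 x 230 mm, 14 mm thick, on which the dish stands at the start, middle on middle to within 10 mm. Origin: centre of its underside, on the table; z up
- jar: loose glass jar, 100 mm wide and 105 mm high, with orange balls in it and a red plastic funnel standing fixed in its mouth (funnel rim 114 mm across, 160 mm above the table). It stands to the left or the right of the board, 225 to 265 mm from the board's centre. Origin: centre of its underside, on the funnel's axis
- shaker: loose steel cocktail shaker with closed cap, 88 mm wide, 204 mm high, standing on the side of the board opposite the jar. Origin: centre of its underside. Leave alone
- teapot_lid: loose white ceramic teapot lid with a knob, 84 mm wide, 49 mm high, beyond the board. Leave alone
- bitters: small loose amber bottle, 56 mm wide, 130 mm high, at the far right. Leave alone
- corkscrew: loose corkscrew with a wooden T handle 100 mm long, lying, at the left. Leave alone
There are look-alikes about, which are no part of the job. What is shaped like the dish but purple or yellow is not meant. Of the things that look like the jar, the larger one is meant.

How it is judged (in metres and radians):
On the way, in this order (a step that is already met when the one before it is completed fails the run):
1. the dish is lifted off its board in the grip, not yet turned (height (world z) of dish above 0.034 m and contact force between dish and board below 0.05 N and contact force between the fingers and dish above 1 N and angle between the x axis of dish and the x axis of board, either way round below 0.6 rad), for 0.1 s.
2. the lifted dish is turned so that its lip points at the funnel (x of jar in the frame of dish above 0.1 m and y of jar in the frame of dish between -0.05 and 0.05 m and height (world z) of dish above 0.06 m and horizontal distance between ball_center and dish below 0.02 m), for 0.2 s.
At the end, for the whole second after the job is handed in: Held by the gripper alone: underside 65 to 200 mm above the table, centre within 70 mm of the board's centre (seen from above), level within 5 degrees, still; the lip's line passes within 50 mm of the funnel's axis; ball within 20 mm of the dish's middle (x of jar in the frame of dish above 0.1 m and y of jar in the frame of dish between -0.05 and 0.05 m and height (world z) of dish between 0.065 and 0.2 m and horizontal distance between dish and board below 0.07 m and angle between dish's own z axis and vertical below 0.09 rad and horizontal distance between ball_center and dish below 0.02 m and distance between ball_center and dish below 0.036 m and linear speed of dish below 0.03 m/s and angular speed of dish below 0.15 rad/s and contact force between the fingers and dish above 1 N and contact force between dish and board below 0.1 N and contact force between dish and jar below 0.1 N and contact force between dish and shaker below 0.1 N); the arm keeps its last pose, push and grip.
It fails at once if the handle is squeezed too hard, or the dish is knocked (contact force between the fingers and dish above 110 N).
It fails at once if the dish is pressed hard onto its board (contact force between dish and board above 25 N).
It fails at once if the dish is tipped more than 11 degrees, or the ball rolls more than 40 mm from the middle (angle between dish's own z axis and vertical above 0.2 rad or horizontal distance between ball_center and dish above 0.04 m).
It fails at once if the robot touches the ball (contact force between any of the fingers, the arm and ball above 0.2 N).
It fails at once if another thing is moved more than 20 mm (distance of any of jar, shaker, teapot_lid, bitters, corkscrew from where it was at the start of the episode above 0.02 m).
It also fails if it takes over 45 s, if anything falls off the work surface, if the arm or the gripper's body presses on something with over 40 N, if the wrist force passes 120 N, or if a joint passes its speed limit or range.

## Working session

There is one attempt and no reset: what is moved stays moved. The work goes in short steps, Python scripts to look and compute and a shell command to move; the robot and the scene stay as the last step left them, time stands still between calls to the robot, and variables do not carry over. Pictures are saved under pics/ and viewed, and the job is handed in when it is done.

```bash
mkdir -p pics; ls; python3 - <<'E'
from cell import arm,cams
import cv2,numpy as np
for n in("top","side"):
    p,d=cams.camera(n); cv2.imwrite(f"pics/{n}0.png",p[:,:,::-1]); np.savez(f"{n}0.npz",p=p,d=d)
    print(n,cams.camera_info(n))
for q in("dish","jar","board"):
    for n in("top","side"): print(q,n,[(x["box"],round(x["score"],2)) for x in cams.boxes_of(n,q)])
print(arm.sense())
E
```

```text
pics
top {'K': array([[407.17251444,   0.        , 278.07914663],
       [  0.        , 407.17251444, 209.20477921],
       [  0.        ,   0.        ,   1.        ]]), 'rvec': array([ 2.17255312, -2.18609766,  0.06823631]), 'tvec': array([  30.63746226,  525.53661557, 1308.29018266])}
side {'K': array([[445.10912905,   0.        , 278.43677385],
       [  0.        , 445.10912905, 206.70959574],
       [  0.        ,   0.        ,   1.        ]]), 'rvec': array([ 2.06288381, -0.52317583,  0.28342505]), 'tvec': array([-416.63372656,  230.8049583 , 1101.72181907])}
dish top [([346.5, 215.4, 405.8, 278.8], 0.88), ([256.0, 167.0, 315.4, 231.8], 0.62), ([170.9, 268.6, 229.0, 330.7], 0.6)]
dish side [([139.9, 187.1, 201.4, 234.3], 0.86), ([269.2, 189.7, 328.6, 247.6], 0.65), ([278.5, 263.0, 352.5, 337.9], 0.63), ([387.2, 320.5, 419.5, 377.2], 0.44)]
jar top [([183.6, 210.2, 225.3, 245.9], 0.7), ([142.1, 211.6, 178.1, 236.4], 0.7)]
jar side [([214.8, 154.3, 236.4, 190.3], 0.86), ([222.5, 154.8, 259.0, 217.4], 0.74)]
board top [([244.7, 167.7, 325.9, 247.2], 0.79), ([258.5, 169.9, 314.4, 234.0], 0.64), ([434.4, 210.4, 460.3, 229.1], 0.26)]
board side [([246.6, 220.0, 351.6, 267.7], 0.78), ([199.8, 163.0, 216.1, 182.4], 0.25)]
{'t': 0.4, 'q': array([ 9.35465276e-01,  5.27673848e-01,  1.43285039e+00, -4.78224802e-06,
        1.18141224e+00, -1.78520574e-01]), 'dq': array([ 0.00060218, -0.00126972, -0.00096296, -0.00179872,  0.0006918 ,
       -0.00057007]), 'joint_efforts': array([ 6.85182727e-05, -4.41802597e+01, -1.78091437e+01, -1.76068561e-04,
        3.28326525e-03, -1.09065593e-05]), 'tcp_pos': array([275.59666566, 560.82735741, 231.15551405]), 'orientation': array([ 2.26423580e-01,  9.74028918e-01, -1.58747462e-04, -6.60085020e-05]), 'force': array([ 0.29754255, -0.36056374,  0.22519672]), 'moment': array([-0.00045014,  0.01690237, -0.04466754]), 'grip_width': 85.24835102995466}
```

View pics/top0.png

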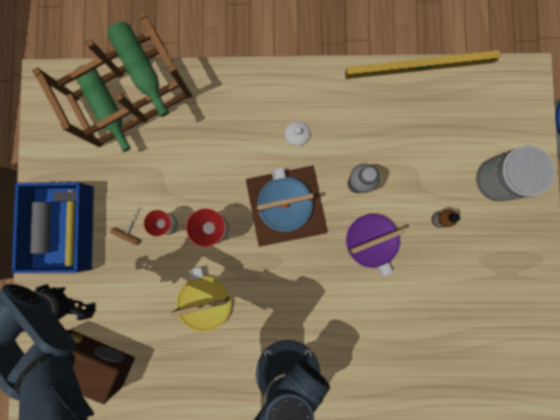

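View pics/side0.png

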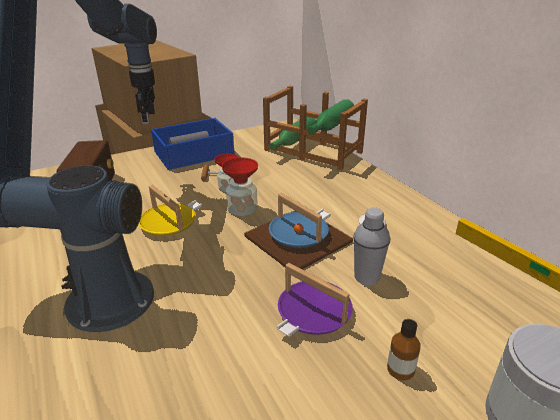

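```bash
cat > h.py <<'E'
import numpy as np,cv2
from cell import cams
def load(n,i=0):
    z=np.load(f"{n}{i}.npz");return z["p"],z["d"]
def world(n,d):
    c=cams.camera_info(n);K=c["K"];R=cv2.Rodrigues(c["rvec"])[0]
    v,u=np.mgrid[:d.shape[0],:d.shape[1]]
    P=np.stack([(u-K[0,2])/K[0,0]*d,(v-K[1,2])/K[1,1]*d,d],-1)
    W=(P-np.asarray(c["tvec"]).ravel())@R
    W[d==0]=np.nan
    return W
def proj(n,X):
    c=cams.camera_info(n)
    return cv2.projectPoints(np.float64(X).reshape(-1,3),c["rvec"],c["tvec"],c["K"],None)[0].reshape(-1,2)
E
python3 - <<'E'
from h import *
p,d=load("top")
a=cv2.resize(p[150:260,130:340],None,fx=3.8,fy=3.8,interpolation=cv2.INTER_CUBIC);cv2.imwrite("pics/crop0.png",a[:,:,::-1])
p,d=load("side")
a=cv2.resize(p[140:280,200:370],None,fx=4,fy=4,interpolation=cv2.INTER_CUBIC);cv2.imwrite("pics/crop1.png",a[:,:,::-1])
E
```

```text
(no output)
```

View pics/crop0.png

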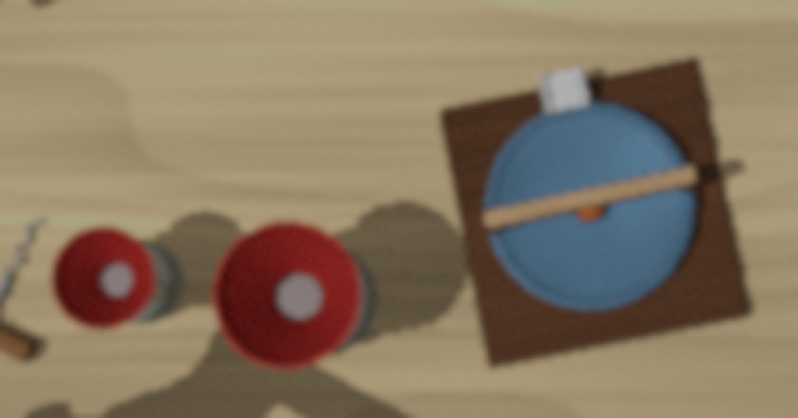

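View pics/crop1.png

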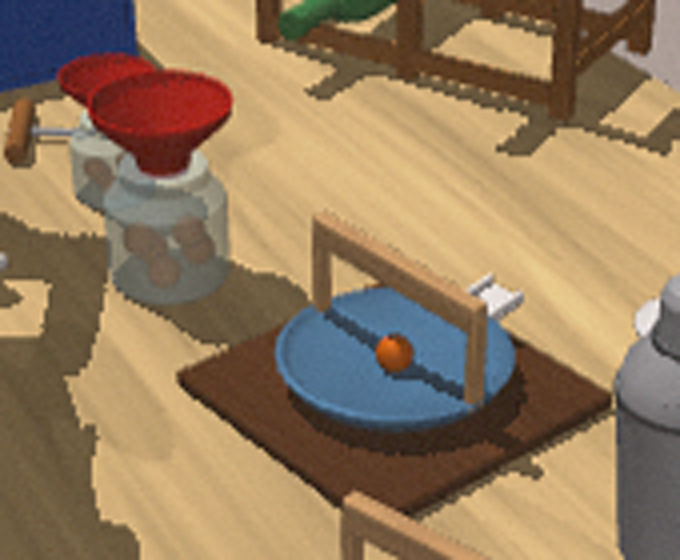

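Top picture, possible confusions: 
- Dishes: blue (286,204), purple (373,241), yellow (204,304). 
- Funnel jars: large (206,228), small (159,223). 

I choose the blue dish, which stands on the board with its lip at (279,174), and the larger jar. Both crops confirm this. The ball is in the middle at (286,206). Next I measure them.

```bash
python3 - <<'E'
from h import *
p,d=load("top");W=world("top",d);hsv=cv2.cvtColor(p,cv2.COLOR_RGB2HSV)
H,S,V=[hsv[...,i].astype(int) for i in range(3)]
v,u=np.mgrid[:420,:560]
win=(u>250)&(u<330)&(v>165)&(v<245)
z=W[...,2]
# bar
for n in("top","side"):
    pp,dd=load(n);WW=world(n,dd)
    near=(np.hypot(WW[...,0]-np.nanmean(W[190:215,275:295,0]),WW[...,1]-np.nanmean(W[190:215,275:295,1]))<140)
    b=near&(WW[...,2]>100)&(WW[...,2]<135)
    B=WW[b]
    print(n,"bar n",b.sum(),"zmax",np.percentile(B[:,2],[50,95]))
    r=cv2.minAreaRect(B[:,:2].astype(np.float32));print(r); print("fit",cv2.fitLine(B[:,:2].astype(np.float32),cv2.DIST_HUBER,0,.01,.01).ravel())
    hh=cv2.cvtColor(pp,cv2.COLOR_RGB2HSV).astype(int)
    bl=near&(hh[...,0]>95)&(hh[...,0]<115)&(hh[...,1]>90)&(WW[...,2]<60)
    C=WW[bl];print("blue",bl.sum(),cv2.minEnclosingCircle(C[:,:2].astype(np.float32)),np.nanpercentile(C[:,2],[5,50,95]))
    lip=near&(hh[...,1]<50)&(hh[...,2]>130)&(WW[...,2]>15)&(WW[...,2]<60)
    L=WW[lip];print("lip",lip.sum(),np.nanmedian(L,0))
    o=near&(hh[...,0]<14)&(hh[...,1]>170)&(hh[...,2]>110)&(WW[...,2]>20)&(WW[...,2]<70)
    print("ball",o.sum(),np.nanmedian(WW[o],0))
    red=((hh[...,0]<6)|(hh[...,0]>174))&(hh[...,1]>170)&(WW[...,2]>130)
    lab,k=cv2.connectedComponents(red.astype(np.uint8))
    for i in range(1,lab):
        if(k==i).sum()>80:
            Q=WW[k==i];Q=Q[Q[:,2]>np.percentile(Q[:,2],90)-12];print("funnel",len(Q),cv2.minEnclosingCircle(Q[:,:2].astype(np.float32)),np.percentile(Q[:,2],95))
    bd=near&(WW[...,2]>6)&(WW[...,2]<22)&(hh[...,2]<110)
    print("board",cv2.minAreaRect(WW[bd][:,:2].astype(np.float32)))
E
```

```text
top bar n 279 zmax [119.29167056 122.58211781]
((541.1177978515625, 4.37628173828125), (14.570183753967285, 170.51602172851562), 12.196887016296387)
fit [ 2.0491874e-01 -9.7877902e-01  5.4042688e+02  4.7051320e+00]
blue 1788 ((542.8735961914062, 4.615335464477539), 86.47067260742188) [25.96439066 32.85992545 41.7859219 ]
lip 116 [638.20562763  25.09461894  43.58550611]
ball 5 [536.60586205   4.90469214  48.82573785]
funnel 431 ((465.2171325683594, 239.1611328125), 53.97297668457031) 159.59873391857343
board ((536.1021118164062, 14.614089965820312), (226.49143981933594, 257.4462585449219), 11.241643905639648)
side bar n 379 zmax [114.69823894 119.94708769]
((539.9509887695312, 2.7717056274414062), (17.575136184692383, 174.7414093017578), 11.834500312805176)
fit [ 2.1120419e-01 -9.7744197e-01  5.3693469e+02 -2.2880926e+00]
blue 1182 ((538.454345703125, 2.826036214828491), 88.11946868896484) [25.82909058 31.41835469 40.32134891]
lip 70 [640.1563096   24.36405736  43.61605793]
ball 52 [534.88048203  -3.32518258  42.56960705]
funnel 284 ((463.4371337890625, 237.9345703125), 60.03662872314453) 161.42235748143653
board ((535.6356201171875, -1.9451904296875), (228.30999755859375, 233.08950805664062), 10.950984001159668)
```

Measurements agree between the cameras:
- Dish: centre (541,4), lip yaw about 12°, bar top at z 118.
- Jar: (464.5,238.5). The bearing to it from the dish is 108°, so the turn is about +96°.

First move: translate at z 231, which clears the funnel by 70 mm.

```bash
python3 -m handwheel '[{"tx":-0.4,"ty":-0.3,"claw":-1},{"tx":-0.64,"ty":-0.5,"claw":-1},{"tx":-0.64,"ty":-0.5,"claw":-1},{"tx":-0.64,"ty":-0.5,"claw":-1},{"tx":-0.64,"ty":-0.5,"claw":-1}]' 25
python3 -m handwheel '[{"tx":-0.64,"ty":-0.5,"claw":-1},{"tx":-0.64,"ty":-0.5,"claw":-1},{"tx":-0.64,"ty":-0.5,"claw":-1},{"tx":-0.64,"ty":-0.5,"claw":-1},{"tx":-0.64,"ty":-0.5,"claw":-1}]'
python3 -m handwheel '[{"tx":-0.64,"ty":-0.5,"claw":-1},{"tx":-0.64,"ty":-0.5,"claw":-1},{"tx":-0.64,"ty":-0.5,"claw":-1},{"tx":-0.64,"ty":-0.5,"claw":-1},{"tx":-0.4,"ty":-0.4,"claw":-1}]'
python3 -m handwheel '[{"roll":0.15,"claw":-1},{"roll":0.17,"claw":-1},{"roll":0.17,"claw":-1},{"roll":0.17,"claw":-1},{"roll":0.17,"claw":-1}]'
python3 -m handwheel '[{"roll":0.17,"claw":-1},{"roll":0.15,"claw":-1},{"claw":-1},{"claw":-1},{"claw":-1}]'
```

```text
invalid input
invalid input
invalid input
invalid input
invalid input
```

```bash
python3 -m handwheel '[{"tx":-0.4,"ty":-0.3,"tz":0,"roll":0,"claw":-1},{"tx":-0.64,"ty":-0.5,"tz":0,"roll":0,"claw":-1},{"tx":-0.64,"ty":-0.5,"tz":0,"roll":0,"claw":-1},{"tx":-0.64,"ty":-0.5,"tz":0,"roll":0,"claw":-1},{"tx":-0.64,"ty":-0.5,"tz":0,"roll":0,"claw":-1}]' 25
```

```text
t: 0.9
tcp_pos: [358.2, 391.1, 231.5]
orientation: [0.226, 0.974, 0.0, 0.0]
force: [0.2, 0.2, 0.7]
grip_width: 85.3
```

```bash
python3 -m handwheel '[{"tx":-0.64,"ty":-0.5,"tz":0,"roll":0,"claw":-1},{"tx":-0.64,"ty":-0.5,"tz":0,"roll":0,"claw":-1},{"tx":-0.64,"ty":-0.5,"tz":0,"roll":0,"claw":-1},{"tx":-0.64,"ty":-0.5,"tz":0,"roll":0,"claw":-1},{"tx":-0.64,"ty":-0.5,"tz":0,"roll":0,"claw":-1}]'
python3 -m handwheel '[{"tx":-0.64,"ty":-0.5,"tz":0,"roll":0,"claw":-1},{"tx":-0.64,"ty":-0.5,"tz":0,"roll":0,"claw":-1},{"tx":-0.64,"ty":-0.5,"tz":0,"roll":0,"claw":-1},{"tx":-0.64,"ty":-0.5,"tz":0,"roll":0,"claw":-1},{"tx":-0.4,"ty":-0.4,"tz":0,"roll":0,"claw":-1}]'
python3 -m handwheel '[{"tx":0,"ty":0,"tz":0,"roll":0.15,"claw":-1},{"tx":0,"ty":0,"tz":0,"roll":0.17,"claw":-1},{"tx":0,"ty":0,"tz":0,"roll":0.17,"claw":-1},{"tx":0,"ty":0,"tz":0,"roll":0.17,"claw":-1},{"tx":0,"ty":0,"tz":0,"roll":0.17,"claw":-1}]'
python3 -m handwheel '[{"tx":0,"ty":0,"tz":0,"roll":0.17,"claw":-1},{"tx":0,"ty":0,"tz":0,"roll":0.15,"claw":-1},{"tx":0,"ty":0,"tz":0,"roll":0,"claw":-1},{"tx":0,"ty":0,"tz":0,"roll":0,"claw":-1},{"tx":0,"ty":0,"tz":0,"roll":0,"claw":-1}]'
python3 - <<'E'
from cell import arm
from scipy.spatial.transform import Rotation as R
import numpy as np
s=arm.sense();M=R.from_quat(s["orientation"]).as_matrix();print(s["q"],s["tcp_pos"],M[:,1],np.degrees(np.arctan2(M[1,1],M[0,1])))
d=np.array([541,4,87])-s["tcp_pos"];print("to grasp, tool axes",M.T@d, (M.T@d)/50)
E
```

```text
t: 1.4
tcp_pos: [446.8, 208.2, 231.6]
orientation: [0.226, 0.974, 0.0, 0.0]
force: [0.5, 0.7, 0.4]
grip_width: 86.0
t: 1.9
tcp_pos: [527.8, 34.1, 231.6]
orientation: [0.227, 0.974, -0.0, 0.001]
force: [0.1, 0.8, -0.3]
grip_width: 85.7
t: 2.4
tcp_pos: [526.1, 36.6, 231.4]
orientation: [0.529, 0.849, 0.0, 0.0]
force: [0.0, 0.3, 0.0]
grip_width: 85.7
t: 2.9
tcp_pos: [526.1, 36.7, 231.4]
orientation: [0.628, 0.778, 0.0, 0.0]
force: [-1.1, -0.7, 0.2]
grip_width: 85.6
[-1.42398876e-01  3.96503028e-01  1.67634597e+00  1.51408608e-05
  1.06865493e+00 -3.54859202e-01] [526.09916611  36.71252462 231.36541879] [9.77516608e-01 2.10858418e-01 8.78142633e-05] 12.172662520918982
to grasp, tool axes [-35.11634837   7.65542407 144.36673724] [-0.70232697  0.15310848  2.88733474]
```

```bash
python3 -m handwheel '[{"tx":-0.35,"ty":0.08,"tz":0,"roll":0,"claw":-1},{"tx":-0.35,"ty":0.07,"tz":0,"roll":0,"claw":-1},{"tx":0,"ty":0,"tz":0.3,"roll":0,"claw":-1},{"tx":0,"ty":0,"tz":0.3,"roll":0,"claw":-1},{"tx":0,"ty":0,"tz":0.2,"roll":0,"claw":-1}]'
python3 - <<'E'
from cell import arm,cams
import cv2,numpy as np
s=arm.sense();print(s["tcp_pos"])
for n in("side","top"):
    p,d=cams.camera(n);np.savez(f"{n}1.npz",p=p,d=d)
    a=p[120:280,190:370] if n=="side" else p[140:280,200:360]
    cv2.imwrite(f"pics/{n}1.png",cv2.resize(a,None,fx=3.7,fy=3.7,interpolation=cv2.INTER_CUBIC)[:,:,::-1])
E
```

```text
t: 3.4
tcp_pos: [541.3, 2.3, 190.4]
orientation: [0.629, 0.777, -0.0, -0.0]
force: [0.1, 0.5, -0.4]
grip_width: 85.5
[541.25240005   2.31130933 190.36197752]
```

View pics/side1.png

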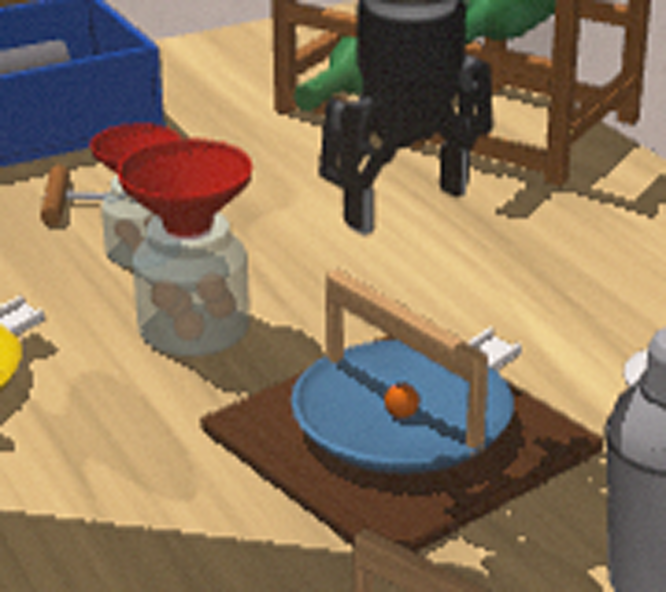

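View pics/top1.png

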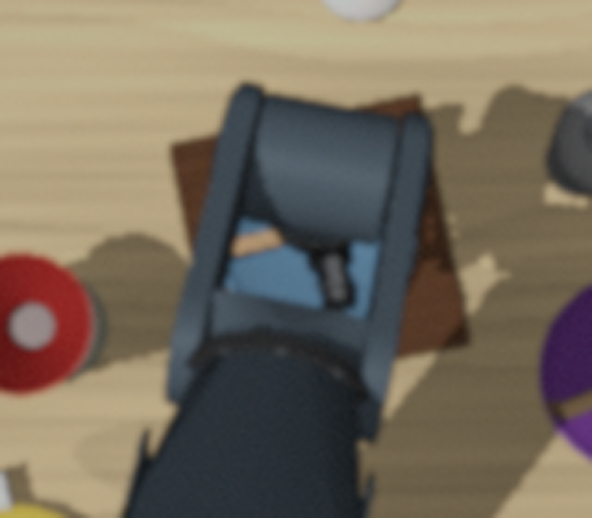

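The side crop shows the open fingers, at about (360,215) and (455,185), straddling the bar centre at (405,310). The ball is centred. I descend, then close gently.

```bash
python3 -m handwheel '[{"tx":0.03,"ty":0,"tz":0.3,"roll":0,"claw":-1},{"tx":0,"ty":0,"tz":0.5,"roll":0,"claw":-1},{"tx":0,"ty":0,"tz":0.5,"roll":0,"claw":-1},{"tx":0,"ty":0,"tz":0.5,"roll":0,"claw":-1},{"tx":0,"ty":0,"tz":0.24,"roll":0,"claw":-1}]' 25
python3 -m handwheel '[{"tx":0,"ty":0,"tz":0,"roll":0,"claw":-0.6},{"tx":0,"ty":0,"tz":0,"roll":0,"claw":-0.4},{"tx":0,"ty":0,"tz":0,"roll":0,"claw":-0.2},{"tx":0,"ty":0,"tz":0,"roll":0,"claw":0},{"tx":0,"ty":0,"tz":0,"roll":0,"claw":0.2}]'
python3 - <<'E'
from cell import arm,cams
import cv2,numpy as np
s=arm.sense();print(s["tcp_pos"],s["grip_width"],s["force"])
for n in("side",):
    p,d=cams.camera(n);np.savez(f"{n}2.npz",p=p,d=d)
    a=p[160:270,230:370] 
    cv2.imwrite(f"pics/{n}2.png",cv2.resize(a,None,fx=5,fy=5,interpolation=cv2.INTER_CUBIC)[:,:,::-1])
E
```

```text
t: 4.0
tcp_pos: [540.1, 5.2, 88.0]
orientation: [0.629, 0.778, -0.0, -0.001]
force: [-0.0, -0.0, 0.1]
grip_width: 85.1
t: 4.5
tcp_pos: [541.0, 5.4, 90.2]
orientation: [0.629, 0.778, 0.0, 0.001]
force: [-1.0, -0.4, -0.5]
grip_width: 34.3
[540.97197939   5.4217154   90.19721028] 34.282881017472725 [-0.99504848 -0.42748688 -0.54097551]
```

View pics/side2.png

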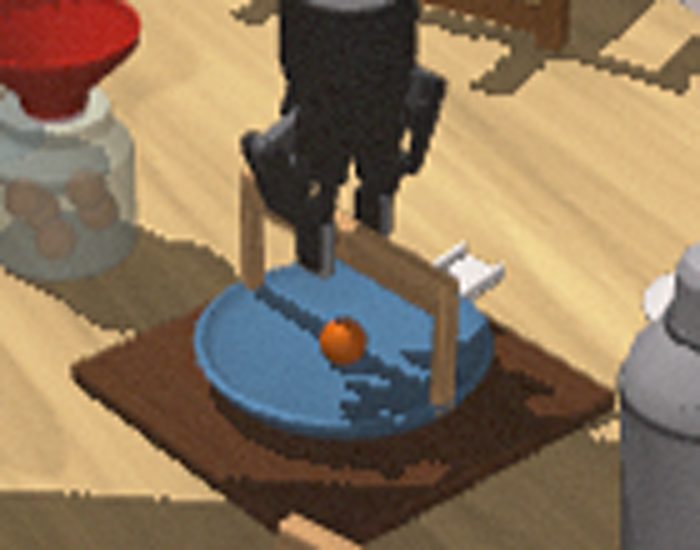

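The fingers straddle the bar near its middle, and the ball at crop (343,342) is untouched. Closing slowly at 25 N.

```bash
python3 -m handwheel '[{"tx":0,"ty":0,"tz":0.05,"roll":0,"claw":0.3},{"tx":0,"ty":0,"tz":0,"roll":0,"claw":0.4},{"tx":0,"ty":0,"tz":0,"roll":0,"claw":0.5},{"tx":0,"ty":0,"tz":0,"roll":0,"claw":0.6},{"tx":0,"ty":0,"tz":0,"roll":0,"claw":0.65}]' 25
python3 -m handwheel '[{"tx":0,"ty":0,"tz":0,"roll":0,"claw":0.7},{"tx":0,"ty":0,"tz":0,"roll":0,"claw":0.8},{"tx":0,"ty":0,"tz":0,"roll":0,"claw":0.9},{"tx":0,"ty":0,"tz":0,"roll":0,"claw":1},{"tx":0,"ty":0,"tz":0,"roll":0,"claw":1}]' 25
python3 -m handwheel '[{"tx":0,"ty":0,"tz":0,"roll":0,"claw":1},{"tx":0,"ty":0,"tz":0,"roll":0,"claw":1},{"tx":0,"ty":0,"tz":0,"roll":0,"claw":1},{"tx":0,"ty":0,"tz":0,"roll":0,"claw":1},{"tx":0,"ty":0,"tz":0,"roll":0,"claw":1}]' 25
```

```text
t: 5.05
tcp_pos: [540.4, 5.5, 86.8]
orientation: [0.629, 0.778, -0.0, -0.0]
force: [-0.6, -0.5, -1.3]
grip_width: 14.8
t: 5.55
tcp_pos: [540.6, 5.5, 86.8]
orientation: [0.629, 0.778, 0.0, 0.0]
force: [0.1, -0.5, -0.7]
grip_width: 13.6
t: 6.05
tcp_pos: [540.5, 5.5, 86.8]
orientation: [0.629, 0.778, -0.0, 0.0]
force: [-0.1, -0.1, -1.3]
grip_width: 13.7
```

```bash
python3 -m handwheel '[{"tx":0,"ty":0,"tz":-0.02,"roll":0,"claw":1},{"tx":0,"ty":0,"tz":-0.04,"roll":0,"claw":1},{"tx":0,"ty":0,"tz":-0.06,"roll":0,"claw":1},{"tx":0,"ty":0,"tz":-0.08,"roll":0,"claw":1},{"tx":0,"ty":0,"tz":-0.08,"roll":0,"claw":1}]' 25
python3 -m handwheel '[{"tx":0,"ty":0,"tz":-0.08,"roll":0,"claw":1},{"tx":0,"ty":0,"tz":-0.08,"roll":0,"claw":1},{"tx":0,"ty":0,"tz":-0.08,"roll":0,"claw":1},{"tx":0,"ty":0,"tz":-0.05,"roll":0,"claw":1},{"tx":0,"ty":0,"tz":-0.02,"roll":0,"claw":1}]'
python3 - <<'E'
from cell import arm,cams
import cv2,numpy as np
s=arm.sense();print(s["tcp_pos"],s["grip_width"],s["force"],s["moment"])
for n in("side",):
    p,d=cams.camera(n);np.savez(f"{n}3.npz",p=p,d=d)
    a=p[140:270,230:370] 
    cv2.imwrite(f"pics/{n}3.png",cv2.resize(a,None,fx=4.5,fy=4.5,interpolation=cv2.INTER_CUBIC)[:,:,::-1])
E
```

```text
t: 6.55
tcp_pos: [540.3, 5.5, 101.1]
orientation: [0.629, 0.778, -0.0, -0.0]
force: [-0.3, 0.1, -2.8]
grip_width: 13.3
t: 7.05
tcp_pos: [540.6, 5.5, 116.7]
orientation: [0.629, 0.778, 0.0, 0.0]
force: [0.1, 0.2, -1.8]
grip_width: 13.8
[540.57064804   5.4938316  116.70837802] 13.81372308818168 [ 0.13425702  0.17524735 -1.82572297] [ 0.00968317 -0.00197198  0.0062869 ]
```

View pics/side3.png

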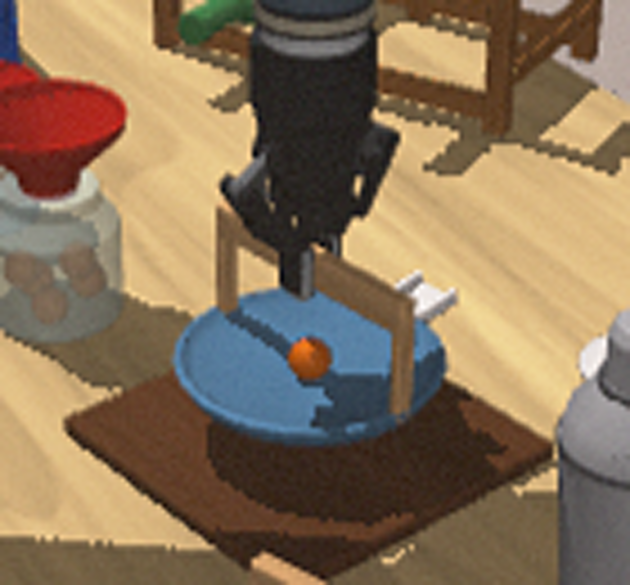

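The dish is in the air, about 30 mm up, level, with the ball at crop (310,358) still in the middle. Continuing the lift by about 70 mm.

```bash
python3 -m handwheel '[{"tx":0,"ty":0,"tz":-0.05,"roll":0,"claw":1},{"tx":0,"ty":0,"tz":-0.1,"roll":0,"claw":1},{"tx":0,"ty":0,"tz":-0.14,"roll":0,"claw":1},{"tx":0,"ty":0,"tz":-0.16,"roll":0,"claw":1},{"tx":0,"ty":0,"tz":-0.18,"roll":0,"claw":1}]' 25
python3 -m handwheel '[{"tx":0,"ty":0,"tz":-0.18,"roll":0,"claw":1},{"tx":0,"ty":0,"tz":-0.18,"roll":0,"claw":1},{"tx":0,"ty":0,"tz":-0.16,"roll":0,"claw":1},{"tx":0,"ty":0,"tz":-0.12,"roll":0,"claw":1},{"tx":0,"ty":0,"tz":-0.06,"roll":0,"claw":1}]'
python3 -m handwheel '[{"tx":0,"ty":0,"tz":-0.02,"roll":0,"claw":1},{"tx":0,"ty":0,"tz":0,"roll":0,"claw":1},{"tx":0,"ty":0,"tz":0,"roll":0,"claw":1},{"tx":0,"ty":0,"tz":0,"roll":0,"claw":1},{"tx":0,"ty":0,"tz":0,"roll":0,"claw":1}]'
python3 - <<'E'
from cell import arm,cams
import cv2,numpy as np
s=arm.sense();print(s["q"],s["tcp_pos"],s["grip_width"],s["force"],s["moment"])
for n in("side",):
    p,d=cams.camera(n);np.savez(f"{n}4.npz",p=p,d=d)
    a=p[120:270,220:370] 
    cv2.imwrite(f"pics/{n}4.png",cv2.resize(a,None,fx=4,fy=4,interpolation=cv2.INTER_CUBIC)[:,:,::-1])
E
```

```text
t: 7.6
tcp_pos: [540.4, 5.5, 148.6]
orientation: [0.629, 0.778, 0.0, 0.0]
force: [0.6, -0.2, -3.1]
grip_width: 13.4
t: 8.1
tcp_pos: [540.7, 5.5, 183.6]
orientation: [0.629, 0.778, 0.0, 0.0]
force: [0.5, -0.2, -3.8]
grip_width: 13.7
t: 8.6
tcp_pos: [540.3, 5.5, 183.5]
orientation: [0.629, 0.778, -0.0, -0.0]
force: [0.9, -0.4, -3.3]
grip_width: 13.6
[-1.96686290e-01  4.78613800e-01  1.69437927e+00 -6.62391986e-06
  9.69219706e-01 -4.07467475e-01] [540.28000021   5.52303017 183.51982517] 13.572084817214215 [ 0.88369276 -0.40684141 -3.30694635] [-0.03569335 -0.01582947  0.00692822]
```

View pics/side4.png

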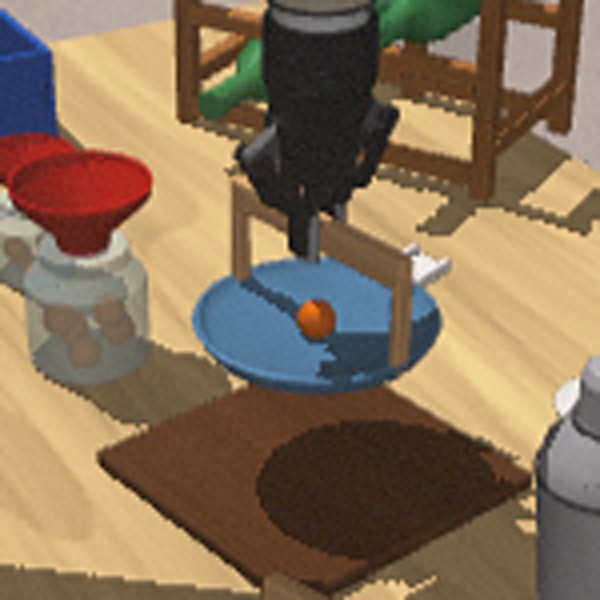

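```bash
python3 -m handwheel '[{"tx":0,"ty":0,"tz":0,"roll":-0.02,"claw":1},{"tx":0,"ty":0,"tz":0,"roll":-0.04,"claw":1},{"tx":0,"ty":0,"tz":0,"roll":-0.06,"claw":1},{"tx":0,"ty":0,"tz":0,"roll":-0.08,"claw":1},{"tx":0,"ty":0,"tz":0,"roll":-0.1,"claw":1}]' 25
python3 -m handwheel '[{"tx":0,"ty":0,"tz":0,"roll":-0.1,"claw":1},{"tx":0,"ty":0,"tz":0,"roll":-0.1,"claw":1},{"tx":0,"ty":0,"tz":0,"roll":-0.1,"claw":1},{"tx":0,"ty":0,"tz":0,"roll":-0.1,"claw":1},{"tx":0,"ty":0,"tz":0,"roll":-0.1,"claw":1}]'
python3 - <<'E'
from cell import arm,cams
import cv2,numpy as np
s=arm.sense();print(s["q"],s["tcp_pos"],s["grip_width"],s["force"],s["moment"])
for n in("side",):
    p,d=cams.camera(n)
    a=p[120:270,220:370] 
    cv2.imwrite(f"pics/{n}5.png",cv2.resize(a,None,fx=4,fy=4,interpolation=cv2.INTER_CUBIC)[:,:,::-1])
E
```

```text
t: 9.15
tcp_pos: [540.4, 5.5, 183.8]
orientation: [0.532, 0.847, -0.0, -0.0]
force: [-0.6, -0.1, -2.8]
grip_width: 13.8
t: 9.65
tcp_pos: [540.4, 5.5, 183.8]
orientation: [0.356, 0.935, -0.0, -0.0]
force: [0.0, 0.8, -2.6]
grip_width: 13.6
[-1.96642393e-01  4.78266333e-01  1.69416223e+00 -1.34421995e-06
  9.69235380e-01 -1.03959990e+00] [540.43669037   5.51679972 183.7596181 ] 13.592753581167404 [ 0.01851327  0.8469037  -2.60535415] [0.0333251  0.01868549 0.03500743]
```

View pics/side5.png

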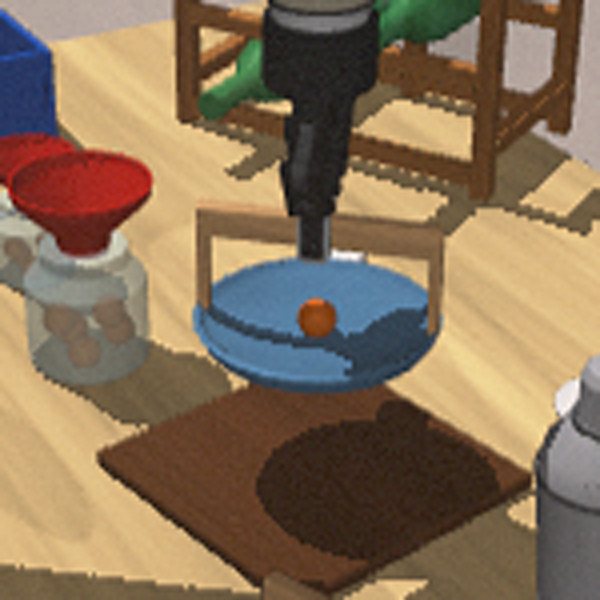

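The dish turns with the gripper, level, with the ball at (316,318) still centred. Continuing the turn.

```bash
python3 -m handwheel '[{"tx":0,"ty":0,"tz":0,"roll":-0.08,"claw":1},{"tx":0,"ty":0,"tz":0,"roll":-0.1,"claw":1},{"tx":0,"ty":0,"tz":0,"roll":-0.1,"claw":1},{"tx":0,"ty":0,"tz":0,"roll":-0.1,"claw":1},{"tx":0,"ty":0,"tz":0,"roll":-0.1,"claw":1}]' 25
python3 -m handwheel '[{"tx":0,"ty":0,"tz":0,"roll":-0.1,"claw":1},{"tx":0,"ty":0,"tz":0,"roll":-0.1,"claw":1},{"tx":0,"ty":0,"tz":0,"roll":-0.1,"claw":1},{"tx":0,"ty":0,"tz":0,"roll":-0.1,"claw":1},{"tx":0,"ty":0,"tz":0,"roll":-0.1,"claw":1}]'
python3 -m handwheel '[{"tx":0,"ty":0,"tz":0,"roll":-0.1,"claw":1},{"tx":0,"ty":0,"tz":0,"roll":-0.1,"claw":1},{"tx":0,"ty":0,"tz":0,"roll":-0.08,"claw":1},{"tx":0,"ty":0,"tz":0,"roll":-0.05,"claw":1},{"tx":0,"ty":0,"tz":0,"roll":-0.02,"claw":1}]'
python3 -m handwheel '[{"tx":0,"ty":0,"tz":0,"roll":0,"claw":1},{"tx":0,"ty":0,"tz":0,"roll":0,"claw":1},{"tx":0,"ty":0,"tz":0,"roll":0,"claw":1},{"tx":0,"ty":0,"tz":0,"roll":0,"claw":1},{"tx":0,"ty":0,"tz":0,"roll":0,"claw":1}]'
python3 - <<'E'
from cell import arm,cams
import cv2,numpy as np
from h import *
from scipy.spatial.transform import Rotation as R
s=arm.sense();M=R.from_quat(s["orientation"]).as_matrix();print(s["tcp_pos"],s["grip_width"],s["force"],"yaw",np.degrees(np.arctan2(M[1,1],M[0,1])))
for n in("side","top"):
    p,d=cams.camera(n);np.savez(f"{n}6.npz",p=p,d=d)
    a=p[120:270,210:370] if n=="side" else p[140:270,170:350]
    cv2.imwrite(f"pics/{n}6.png",cv2.resize(a,None,fx=4,fy=4,interpolation=cv2.INTER_CUBIC)[:,:,::-1])
    W=world(n,d);h=cv2.cvtColor(p,cv2.COLOR_RGB2HSV).astype(int)
    near=np.hypot(W[...,0]-541,W[...,1]-5)<150
    z=W[...,2]
    lip=near&(h[...,1]<60)&(h[...,2]>120)&(z>110)&(z<160)&(np.hypot(W[...,0]-541,W[...,1]-5)>75)
    L=W[lip];m=np.nanmedian(L,0);print(n,"lip",lip.sum(),m,np.degrees(np.arctan2(m[1]-5,m[0]-541)))
    o=near&(h[...,0]<14)&(h[...,1]>170)&(z>110)&(z<170)
    print("ball",o.sum(),np.nanmedian(W[o],0))
    bl=near&(h[...,0]>95)&(h[...,0]<115)&(h[...,1]>90)&(z>90)&(z<170)
    C=W[bl];print("blue",bl.sum(),cv2.minEnclosingCircle(C[:,:2].astype(np.float32)),np.nanpercentile(C[:,2],[5,50,95]))
    red=((h[...,0]<6)|(h[...,0]>174))&(h[...,1]>170)&(z>130)&(np.hypot(W[...,0]-465,W[...,1]-239)<80)
    Q=W[red];Q=Q[Q[:,2]>148];print("funnel",cv2.minEnclosingCircle(Q[:,:2].astype(np.float32)))
E
```

```text
t: 10.2
tcp_pos: [540.5, 5.5, 183.8]
orientation: [0.175, 0.985, -0.0, 0.0]
force: [0.3, -0.0, -3.0]
grip_width: 13.5
t: 10.7
tcp_pos: [540.5, 5.5, 183.8]
orientation: [-0.02, 1.0, -0.0, 0.0]
force: [-0.0, -0.4, -3.2]
grip_width: 13.4
t: 11.2
tcp_pos: [540.5, 5.5, 183.8]
orientation: [-0.156, 0.988, -0.0, 0.0]
force: [0.7, -0.9, -3.3]
grip_width: 13.8
t: 11.7
tcp_pos: [540.5, 5.5, 183.8]
orientation: [-0.156, 0.988, -0.0, 0.0]
force: [-0.2, -0.4, -1.8]
grip_width: 14.1
[540.46604305   5.50536645 183.8161721 ] 14.068214676776053 [-0.20432868 -0.36519169 -1.82502706] yaw 107.91403087585091
side lip 85 [507.48062718  99.46217411 139.37910415] 109.5369441479305
ball 63 [536.19266038  -1.4557946  138.83843587]
blue 1167 ((539.4130249023438, 3.4934351444244385), 86.79263305664062) [122.74185569 128.30641368 136.73045021]
funnel ((461.9909362792969, 238.54908752441406), 60.463462829589844)
top lip 35 [517.99171942 114.73178767 142.85375241] 101.84207737415831
ball 0 [nan nan nan]
blue 428 ((516.26171875, -0.333892822265625), 80.53968811035156) [123.4595433  128.47675645 136.70899107]
funnel ((466.01812744140625, 239.52256774902344), 53.03598403930664)
  return np.nanmean(a, axis, out=out, keepdims=keepdims)
```

View pics/side6.png

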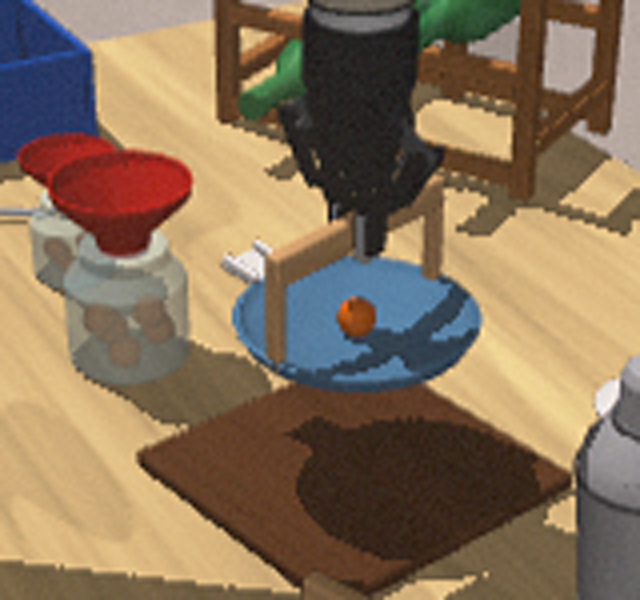

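View pics/top6.png

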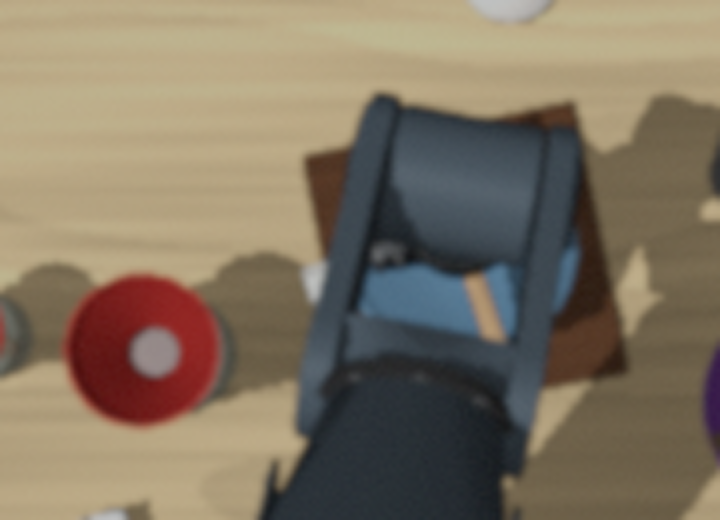

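The side picture shows the lip at (247,260) aimed at the funnel (120,180), and the dish level above the board. The ball at (356,317) is in the middle. In the top picture the arm hides most of the dish, but the visible corner of the lip at (315,280) faces the jar. Handing in.

```bash
python3 -c "
from cell import arm
print(arm.sense()['dq']);print(arm.finish_job())"
```

```text
[-0.00097112  0.00318714  0.00077639 -0.00141409 -0.00023423 -0.00366284]
the job is handed in; nothing more can be done
None
```

I pinched the blue dish by its handle at 25 N, lifted it straight up about 97 mm, and turned it 96° in the air. I then handed the job in at about t = 12 s with the dish held still; no verdict is reported.

**Last checks:**
- **Height and position:** the underside is about 111 mm above the table, worked out from the tool height. The dish is about 5–10 mm from the board's centre.
- **Aim:** the gripper's yaw is 107.9° and the funnel's bearing is about 108°. The side camera puts the lip at 109.5°.
- **Ball and level:** the side camera shows the ball in the same place in the dish as before the lift. The dish looks level by eye; I did not fit its tilt.
- **Surroundings:** the funnel's measured position did not change. The other things look undisturbed in the crops I viewed, but I did not measure them again.

**Disagreement:** the top camera gave 102° for the lip and could not see the ball. The arm hid most of the dish there and only a corner of the lip showed, so I gave that view little weight. Even 102° is within the allowed line.

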